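# Rake stray print blocks from under the riser and shut them in the chest

## Robot

A 6-joint arm with a two-finger parallel gripper is mounted at the origin on the work surface. World frame = base frame: x ahead of the robot, y to its left, z up, the work surface at z = 0. Lengths are in m, angles in rad, forces in N, time in s.
With the tool pointing down it reaches from about 0.35 to 0.8 m from the base axis. Payload 7.3 kg.
Tool frame: the origin (TCP) lies between the finger pads; the fingertips stand 25 mm ahead of it and the grasp point (between the pads) lies 6 mm ahead of it (r.tip_extent is the distance from the TCP to the fingertips, in m); z points along the fingers, y is the line along which they close (so a half turn about z gives the same grasp; the last joint's range is limited). The gripper opens to 85 mm and grips with 20 to 120 N. Pads are 22 mm wide; open, the fingers measure 114 mm over their backs; the gripper's body (76 mm by 85 mm) begins 54 mm behind the grasp point. The pads swing forward as they close: fully open they stand 13 mm farther back than shut.
Start: joints at [1.124, 0.342, 1.524, -0, 1.275, -0.146], TCP at [0.156, 0.501, 0.256] pointing down, gripper open.
Joint ranges: [-2.53, 2.53], [-0.77, 2.02], [0.04, 2.7], [-1, 4.14], [0.28, 2.66], [-3.11, 3.11]. Speed limits (rad/s): [2.57, 2.57, 3.14, 3.14, 3.14, 3.14].

## Interface

Orientations are given as a unit quaternion [x, y, z, w].
In Python, from workcell import r, command_gripper, optics gives the robot as it stands. The module is installed in compiled form; this text tells all that it offers. Calls block until the motion is done:
- r.reach(position, orientation): joint-space move of the TCP to a pose.
- r.move_straight(position, orientation=None, speed=0.15, max_force=None): straight line of the TCP; orientation=None keeps the orientation; speed is the mean speed in m/s. With max_force (N) it stops when the force on the tool has changed by that much, and returns True; else False.
- r.movej(angles): joint-space move.
- command_gripper(opening, force=None): finger opening in m; force is the grip in N (None keeps the last); returns when the fingers have stopped.
- r.hold(seconds).
- r.solve_ik(position, orientation): joint angles nearest the present ones, or None.
- r.read_state(): the state.
- optics.get_image(name): name is "scene" or "top" or "wrist"; returns (picture, depth): 384x512x3 uint8, red, green, blue; 384x512 float32, m along the optical axis (not along the pixel's ray), 0 where there is no reading.
- optics.camera_model(name): a dict with "K" (3x3 intrinsics, pixels), "k1" (the pictures are not rectified: a ray, as slopes to the right and down, at radius r is drawn at 1 + k1 r^2 times it, then the intrinsics apply), "R" (3x3) and "t" (3): a world point X has camera coordinates R X + t; the wrist camera has in their place "tool_from_camera" (4x4, takes a point from camera to tool coordinates, whose origin is the TCP and whose axes are the flange's). Camera axes: x right, y down, z forward; pixel columns grow to the right and rows downward; lengths in m; the calibration is good to about 2 mm. A picture is of the moment at which its call begins: read the wrist's pose just before it. camera_model takes no time and is no camera call.
A pose or a line that the arm cannot do raises r.PlanningError and nothing moves.
- r.finish_job(): hands the job in; it is judged then, once.
The state is a dict: "time_s": time; "joint_positions": joint angles; "dq": joint speeds; "tau": joint torques, N m; "eef_pos": TCP position; "eef_rot": TCP orientation; "contact_force": force on the tool from outside, world axes, zero at the start; "torque": the same for the moment, N m; "grip_width": finger opening in m; "grip_force": force on a finger pad.
Only numpy, scipy, OpenCV 4.12 (cv2) and the standard library are available. Lean on these libraries where they do the work, as an engineer would, in place of code of your own. Each camera call takes 0.05 s, during which the arm holds its last target. There are 200 camera calls.

## Task

Tidy the carving bench: using the hook rake in the gripper, pull every print block out from under the clear riser (never reach under it with the fingers), then pick the blocks up and put them in the chest drawer, which you must pull open first, lying on its floor and not on top of one another. Put the rake back on its blue mat, standing on its two feet along the length of the mat, ease the drawer fully shut without slamming it, and leave the plaque, gouge, stone and pencil jar where they are.

Things in the scene. Friction and masses are not known exactly. Their poses are not given: they have to be found in the camera images.
- riser: Clear acrylic riser, orange strip on its open edge, fixed: 360 (x) by 250 (y) mm, top 6 mm thick, underside 120 mm above the bench; clear 6 mm walls on both x sides and at the back (inner face y = +119 mm). The side at y = -125 mm is open, roughly to world -y (turned under 0.1 rad). Origin on the bench under its centre, z up.
- riser_edge (a point): Point on the bench below the middle of the riser's open edge; axes as the riser's (its -y points straight out of the opening).
- rake: Hook rake, dark wooden handle, steel blade, 0.25 kg. Origin at foot level under the middle of the grip; x from handle to blade, z up. Stands level on two feet, blade and heel. Handle: bar 26 wide, 24 high, x = -84 to 40 mm, centred 54 mm above the feet; grip it from above at x = 0. A 10 mm steel stem runs on from it at that height to the blade. Starts on the mat, blade towards world +y.
- rake_mid (a point): Point of the rake at foot level, midway along it (rake x = 75 mm); axes as the rake's.
- rake_blade (a point): Bottom middle of the blade's pulling face, at rake x = 235 mm; axes as the rake's. Blade: upright steel plate 60 mm wide along y, x = 235 to 241 mm, 59 mm high. The other foot, the heel, is 50 mm wide at x = -84 to -72 mm.
- mat: Blue felt mat, 120 (its x) by 410 (its y) mm, paper-thin, fixed on the bench: the rake's place, where it stands along the mat's y with rake_mid near the centre. Origin at its centre, z up.
- chest_drawer0 (a joint): Opening of the chest's drawer in m: 0 is fully shut, 0.174 fully open; it starts at most 0.04 open. Slides with 1 N of friction and light damping and stays where it is left. Pull it open by its handle; push it shut by its handle or front.
- chest: Wooden drawer chest, fixed, 250 (x) by 270 (y) by 110 (z) mm, origin under its centre; its front faces its own -x (roughly towards the robot) and the drawer opens along -x.
- drawer_floor (a point): Centre of the drawer's inner floor; moves with the drawer, axes as the chest's. The inner space is 205 (x) by 228 (y) mm, its walls 66 mm high above this floor, the front panel 75 mm. With the drawer open by q, the chest's top covers everything beyond x = q - 0.109 m in this frame.
- chest_drawer0_handle (a point): Middle of the drawer's steel bar handle (11 mm round bar along the chest's y, 120 mm long, 35 mm in front of the drawer front, about 72 mm above the bench); moves with the drawer.
- block0: Carved print block with red handle rib and red ink edge, 0.12 kg: wooden base 72 (x) by 44 (y) by 18 (z) mm, with a rib 56 by 18 mm on top of it along x, 36 mm high in all. Origin at the centre of its underside, z up. It may be absent (None at the start). Present ones start flat under the riser, x roughly along the riser's x. Pick it by the rib or by the base.
- block1: Carved print block with blue handle rib and blue ink edge, 0.12 kg: wooden base 72 (x) by 44 (y) by 18 (z) mm, with a rib 56 by 18 mm on top of it along x, 36 mm high in all. Origin at the centre of its underside, z up. It may be absent (None at the start). Present ones start flat under the riser, x roughly along the riser's x. Pick it by the rib or by the base.
- block2: Carved print block with green handle rib and green ink edge, 0.12 kg: wooden base 72 (x) by 44 (y) by 18 (z) mm, with a rib 56 by 18 mm on top of it along x, 36 mm high in all. Origin at the centre of its underside, z up. It may be absent (None at the start). Present ones start flat under the riser, x roughly along the riser's x. Pick it by the rib or by the base.
- plaque: Bystander: carved square wooden plaque 80 by 80 by 22 mm, loose on the bench; origin at the centre of its underside.
- spare_gouge: Bystander: carving gouge with dark square handle 110 by 26 by 26 mm (x = -110 to 0) and steel shaft to x = +72 mm, loose on the bench; origin under the front end of the handle.
- stone: Bystander: grey sharpening stone in a dark wooden tray, 60 (x) by 190 (y) by 32 mm, loose on top of the chest; origin at the centre of its underside.
- jar: Bystander: white pencil jar 56 mm across, 70 mm high (pencils to 140 mm), loose on top of the riser at the back; origin at the centre of its underside.

How it is judged:
By the outcome, as a careful person would: the job done as asked, in the order asked, and still so for the second after the job is handed in, with the robot touching nothing.
Of block0, block1, block2 only 2 to 3 are there at a start; the rules pass over those that are not, and their reading is None.
At some moment in a run one of block0, block1, block2 may be knocked a few centimetres aside while the robot is not near it.
Once in a run the grip may slacken for a moment while it holds something.
It also fails if it takes over 208 s, if anything falls off the work surface, if the arm or the gripper's body presses on something with over 40 N, if the wrist force passes 120 N, or if a joint passes its speed limit or range.

## Working session

There is one attempt and no reset: what is moved stays moved. The work goes in short steps, each a Python script; the robot and the scene stay as the last script left them, time stands still between calls to the robot, and variables do not carry over. Pictures are saved under pics/ and viewed, at most 14 in all, crops included, and the job is handed in when it is done.

```bash
mkdir -p pics; ls; cat > h.py <<'E'
import numpy as np, cv2
from scipy.spatial.transform import Rotation as Ro
from workcell import r, command_gripper, optics
def snap(name,fn):
    s=r.read_state(); im,d=optics.get_image(name); cv2.imwrite('pics/'+fn+'.png',im[:,:,::-1]); 
    m=optics.camera_model(name)
    if name=='wrist':
        T=np.array(m['tool_from_camera']); W=np.eye(4); W[:3,:3]=Ro.from_quat(s['eef_rot']).as_matrix(); W[:3,3]=s['eef_pos']
        T=W@T
    else:
        T=np.eye(4); R=np.array(m['R']); T[:3,:3]=R.T; T[:3,3]=-R.T@np.array(m['t'])
    np.savez('pics/'+fn+'.npz',im=im,d=d,K=m['K'],k1=m['k1'],T=T)
    return View(fn)
class View:
    def __init__(s,fn):
        z=np.load('pics/'+fn+'.npz'); s.im,s.d,s.K,s.k1,s.T=[z[k] for k in('im','d','K','k1','T')]
    def ray(s,u,v):
        u=np.asarray(u,float);v=np.asarray(v,float)
        x=(u-s.K[0,2])/s.K[0,0]; y=(v-s.K[1,2])/s.K[1,1]; a,b=x,y
        for _ in range(20):
            f=1+s.k1*(a*a+b*b); a,b=x/f,y/f
        return np.stack([a,b,np.ones_like(a)],-1)
    def plane(s,u,v,z):   # intersection with the height z
        d=s.ray(u,v)@s.T[:3,:3].T; o=s.T[:3,3]
        return o+d*((z-o[2])/d[...,2])[...,None]
    def cloud(s):
        v,u=np.mgrid[:384,:512]; P=s.ray(u,v)*s.d[...,None]
        return P@s.T[:3,:3].T+s.T[:3,3]
    def pix(s,X):
        c=(np.asarray(X)-s.T[:3,3])@s.T[:3,:3]; a=c[...,:2]/c[...,2:]; f=1+s.k1*(a**2).sum(-1,keepdims=True); a=a*f
        return a*[s.K[0,0],s.K[1,1]]+s.K[:2,2]
def down(yaw):  # tool z down, tool y (closing) at world angle yaw+90deg, tool x at yaw
    return Ro.from_matrix(np.array([[np.cos(yaw),np.sin(yaw),0],[np.sin(yaw),-np.cos(yaw),0],[0,0,-1]])).as_quat()
E
python3 - <<'E'
from h import *
s=r.read_state(); print(s['time_s'],s['eef_rot'],r.tip_extent)
for n in('scene','top'):
    v=snap(n,n+'0'); print(n,v.T.round(3).tolist(),v.K.tolist(),v.k1)
a=cv2.imread('pics/scene0.png');b=cv2.imread('pics/top0.png')
E
```

```text
pics
0.0 [ 1.49837184e-01  9.88710376e-01 -7.43711345e-04 -2.38229988e-04] 0.025
scene [[-0.288, 0.77, -0.57, 1.268], [0.957, 0.226, -0.179, 0.267], [-0.009, -0.597, -0.802, 1.105], [0.0, 0.0, 0.0, 1.0]] [[499.09769826723704, 0.0, 254.5967972152294], [0.0, 499.09769826723704, 188.2322734234818], [0.0, 0.0, 1.0]] -0.2099074588945892
top [[-0.021, -0.997, 0.079, 0.444], [-1.0, 0.022, 0.003, 0.045], [-0.005, -0.079, -0.997, 1.535], [0.0, 0.0, 0.0, 1.0]] [[421.30538621421965, 0.0, 258.5081281619973], [0.0, 421.30538621421965, 192.40218832216468], [0.0, 0.0, 1.0]] -0.008107922495491693
```

View pics/top0.png

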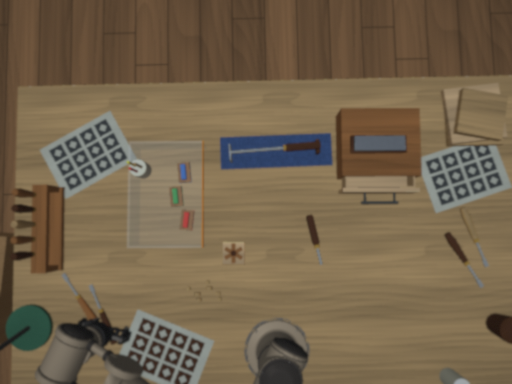

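View pics/scene0.png

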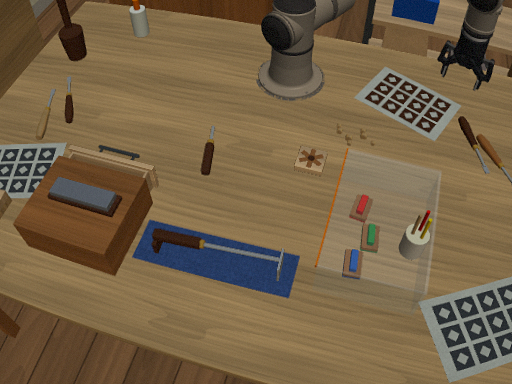

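The pictures show three blocks under the riser: blue (184,172), green (176,196) and red (187,219) in the top view. The rake is on the mat with its blade to the left at (230,152). The chest is on the right with its handle at (379,200), the plaque is at (233,252) and the gouge at (314,238).

```bash
cat > m.py <<'E'
from h import *
def blob(v,mask,n=1):
    k,l,st,c=cv2.connectedComponentsWithStats(mask.astype(np.uint8)); o=np.argsort(-st[1:,4])[:n]+1
    return [(l==i) for i in o]
def rect(P):
    (c,(w,h),a)=cv2.minAreaRect((P[:,:2]*1000).astype(np.float32)); 
    if w<h: w,h,a=h,w,a+90
    return (np.round(c,1),round(w,1),round(h,1),round((a+90)%180-90,1))
def blocks(v,z=.036):
    hsv=cv2.cvtColor(v.im,cv2.COLOR_RGB2HSV); H,S,V=[hsv[...,i].astype(int) for i in range(3)]
    C=v.plane(*np.meshgrid(np.arange(512),np.arange(384)),z)
    out={}
    for n,m in dict(red=((H<6)|(H>174)),blue=(H>105)&(H<125),green=(H>50)&(H<85)).items():
        m=m&(S>110)&(V>60)
        k,l,st,c=cv2.connectedComponentsWithStats(m.astype(np.uint8))
        for i in range(1,k):
            P=C[l==i]
            if 25<st[i,4] and np.linalg.norm(P.mean(0)[:2])<1.0:
                q=rect(P)
                if q[1]<120: out.setdefault(n,[]).append((q,st[i,4],c[i].round(1)))
    return out
E
python3 - <<'E'
from m import *
for n in('top0','scene0'):
    v=View(n); print(n); 
    for k,b in blocks(v).items(): print(k,b)
    hsv=cv2.cvtColor(v.im,cv2.COLOR_RGB2HSV); H,S,V=[hsv[...,i].astype(int) for i in range(3)]
    C=v.cloud()
    G0=v.plane(*np.meshgrid(np.arange(512),np.arange(384)),0.)
    near=(np.hypot(G0[...,0],G0[...,1])<1.0)
    m=blob(v,(H>105)&(H<125)&(S>140)&near)[0]; print('mat',rect(G0[m]))
    z=C[...,2]
    if n=='top0':
        box=(C[...,0]>.4)&(C[...,0]<.8)&(C[...,1]<.25)&(C[...,1]>-.26)
        for lo,hi in((.045,.09),):
            m=blob(v,box&(z>lo)&(z<hi),1)[0]; print('rake',rect(C[m]),np.median(z[m]))
        box=(C[...,0]>.3)&(C[...,1]<-.2)&(C[...,1]>-.6)
        m=blob(v,box&(z>.1)&(z<.125))[0]; print('chest top',rect(C[m]),np.median(z[m]))
        m=blob(v,box&(z>.135)&(z<.16))[0]; print('stone',rect(C[m]),np.median(z[m]))
        m=box&(z>.06)&(z<.1); 
        for q in blob(v,m,3): print('front/handle',rect(C[q]),np.median(z[q]),q.sum())
        print('depth riser px',[ (u,w,C[w,u].round(3)) for u,w in((150,200),(195,225),(200,150))])
        for nm,(u0,u1,v0,v1) in dict(plaque=(220,247,238,266),gouge=(300,325,208,265)).items():
            m=np.zeros(z.shape,bool); m[v0:v1,u0:u1]=1; m&=z>.012; print(nm,rect(C[blob(v,m)[0]]))
    # riser edge: orange
    m=(H>8)&(H<18)&(S>(150 if n=='scene0' else 100))&(V>150); 
    C2=v.plane(*np.meshgrid(np.arange(512),np.arange(384)),.126 if 1 else 0)
    for q in blob(v,m,2): print('orange',rect(C2[q]),q.sum(),np.argwhere(q).mean(0))
v=View('top0')
for u,w in((128,141),(204,141),(203,247),(127,247)): print(v.plane(u,w,.126).round(3))
a=cv2.resize(v.im[130:270,120:345,::-1],(800,498),interpolation=cv2.INTER_CUBIC); cv2.imwrite('pics/crop0.png',a)
E
```

```text
top0
red [((array([471.6, 311.5]), 53.3, 17.8, -0.5), np.int32(80), array([185.5, 219.4]))]
blue [((array([643.5, 319.6]), 48.6, 13.8, 6.6), np.int32(56), array([182.9, 171.5]))]
green [((array([557.9, 348.4]), 39.5, 7.2, -0.3), np.int32(29), array([174.8, 195.9]))]
mat (array([648.4, 325.7]), 40.8, 7.4, -0.4)
rake (array([713.4,  -9.2]), 325.7, 57.6, -87.8) 0.06267989000722696
chest top (array([ 723.8, -373. ]), 275.3, 236.1, 88.8) 0.11066341124317836
stone (array([ 711.8, -359.7]), 171.6, 50.7, 90.0) 0.14239450075543425
front/handle (array([ 633. , -311.1]), 387.1, 216.4, 47.8) 0.08710475365966175 844
depth riser px [(150, 200, array([0.538, 0.414, 0.128])), (195, 225, array([0.451, 0.264, 0.127])), (200, 150, array([0.703, 0.244, 0.128]))]
plaque (array([364.1, 109. ]), 178.9, 99.9, -67.7)
gouge (array([427. , -98.1]), 256.9, 131.9, 56.0)
orange (array([581.3, 239.1]), 128.3, 0.0, -0.6) 39 [186. 202.]
orange (array([420.6, 242.6]), 39.8, 3.3, -0.6) 26 [234.  201.5]
scene0
red [((array([478.4, 313.8]), 63.1, 18.0, -7.8), np.int32(134), array([361.8, 204.2])), ((array([481.4, 481.4]), 71.9, 8.3, -16.2), np.int32(69), array([424.2, 219.6]))]
blue [((array([648.7, 322.2]), 60.9, 17.0, 4.5), np.int32(151), array([353.4, 260. ]))]
green [((array([564.2, 351.7]), 60.4, 16.4, 5.4), np.int32(128), array([370.8, 234.3]))]
mat (array([717.7, -14.2]), 406.5, 117.3, -89.1)
orange (array([556.1, 240.3]), 357.4, 5.5, -0.8) 244 [207.04508197 331.2704918 ]
orange (array([-123.9, -619.1]), 11.5, 0.0, -78.7) 4 [  0.  134.5]
[0.74  0.489 0.126]
[0.734 0.231 0.126]
[0.377 0.238 0.126]
[0.383 0.491 0.126]
```

View pics/crop0.png

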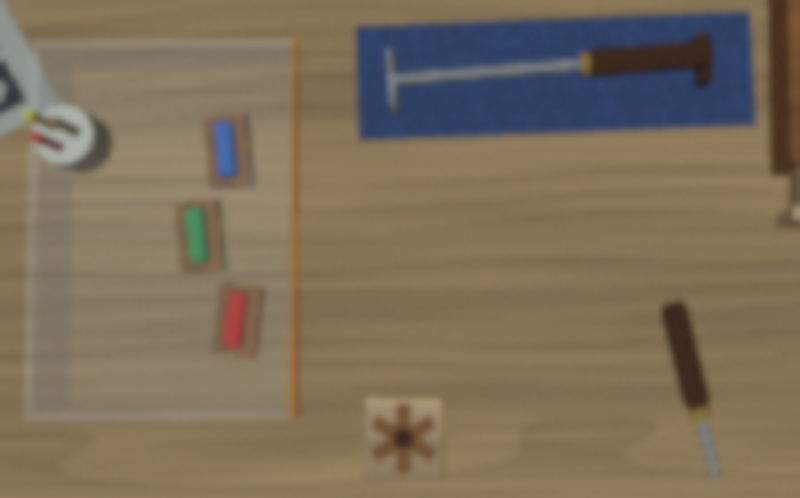

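The crop shows the rake's blade at (392,80) and its grip at (640,57), and the blocks nearly square to the riser. The two views agree to about 6 mm. Next I look at the rake from above with the wrist camera.

```bash
cat >> h.py <<'E'
def best(p,yaw):
    q0=np.array(r.read_state()['joint_positions']); c=[]
    for y in (yaw,yaw+np.pi):
        q=r.solve_ik(p,down(y))
        if q is not None: c.append((abs(np.array(q)-q0).max(),y))
    return min(c)[1]
E
python3 - <<'E'
from m import *
yaw=np.radians(92.2)
for y in(yaw,yaw-np.pi): print(r.solve_ik([.71,-.088,.28],down(y)))
y=best([.71,-.088,.28],yaw); print(np.degrees(y))
r.reach([.71,-.06,.28],down(y)); v=snap('wrist','w1'); print(v.T.round(3).tolist(),r.read_state()['time_s'])
C=v.cloud(); z=C[...,2]
m=blob(v,(z>.045)&(z<.08)&(C[...,0]>.6))[0]; print(rect(C[m]),np.percentile(z[m],[5,50,95]))
hh=m&(abs(z-.066)<.006); print(rect(C[hh]))
E
```

```text
[-2.30307303e-01  7.12081574e-01  8.35287631e-01 -4.44089210e-16
  1.59422345e+00 -2.68704547e-01]
[-2.30307303e-01  7.12081574e-01  8.35287631e-01 -4.44089210e-16
  1.59422345e+00  2.87288811e+00]
92.2
[[0.999, 0.038, 0.013, 0.708], [0.04, -0.956, -0.292, 0.016], [0.001, 0.292, -0.956, 0.399], [0.0, 0.0, 0.0, 1.0]] 2.9333
(array([719.9, -43.4]), 251.4, 43.9, -86.1) [0.05703501 0.06575628 0.06784225]
(array([719.2, -43.8]), 250.7, 25.5, -86.6)
```

View pics/w1.png

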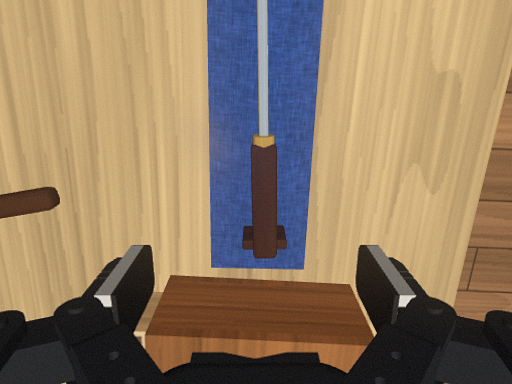

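The handle runs from (264,145) to (264,257), with the stem straight up the picture and the heel at (264,237). I compute the grip point and grasp the rake.

```bash
python3 - <<'E'
from m import *
v=View('w1')
A=v.plane(264,148,.066);B=v.plane(264.5,257,.066);S=v.plane(262.7,2,.059)
print(A,B,S, np.degrees(np.arctan2(*(S-B)[[1,0]])),np.linalg.norm((A-B)[:2]))
for p in((208,20),(322,20),(211,268),(303,269)): print(v.plane(*p,0.).round(4))
d=(S-B)[:2]/np.linalg.norm((S-B)[:2]); yaw=np.arctan2(d[1],d[0])
G=B[:2]+.084*d; print('grip',G,'mid',G+.075*d,'len stem start',d@(A-B)[:2])
r.move_straight([*G,.12],down(yaw))
r.move_straight([*G,.062],speed=.1)
command_gripper(.0,60); s=r.read_state(); print(s['grip_width'],s['grip_force'],s['eef_pos'],s['time_s'])
E
```

```text
[ 0.72027557 -0.04855381  0.066     ] [ 0.72648209 -0.16694512  0.066     ] [0.71311804 0.07995117 0.059     ] 93.0982935418251 0.11855388741226482
[0.6575 0.0719 0.    ]
[0.7769 0.0766 0.    ]
[ 0.6615 -0.2218  0.    ]
[ 0.781  -0.2186  0.    ]
grip [ 0.72194197 -0.08306791] mid [ 0.71788829 -0.00817753] len stem start 0.11855371618052322
0.025180389176841702 63.32184076309204 [ 0.72193951 -0.08311518  0.06233097] 5.475
```

```bash
cat > rk.py <<'E'
from m import *
L=.235; ZL=.108; ZD=.0645
def hand(b,yaw): return np.array([b[0]-L*np.cos(yaw),b[1]-L*np.sin(yaw)])
def go(b,yaw,z,speed=.2,mf=None):
    return r.move_straight([*hand(b,yaw),z],down(yaw),speed=speed,max_force=mf)
def pull(c,end,yaw,edge=.24):
    """c: block centre, end: wanted centre; yaw: rake direction"""
    rear=c[1]+.024+.016
    go((c[0]+.0014,.205),yaw,ZL,.25)
    print('in',go((c[0],rear),yaw,ZL,.2,15)); print('dn',go((c[0],rear),yaw,ZD,.1,15))
    xe=c[0]+.014*(c[1]-.2)
    go((xe,.222),yaw,ZD,.12,35)
    print('pull',go((end[0],end[1]+.022),yaw,ZD,.12,35), r.read_state()['contact_force'])
    go((end[0],end[1]+.032),yaw,ZD,.1); go((end[0],end[1]+.032),yaw,ZL,.2)
    s=r.read_state(); print(s['grip_width'],s['eef_pos'],s['time_s'])
E
python3 - <<'E'
from rk import *
command_gripper(0.,110)
s=r.read_state(); p=s['eef_pos']
r.move_straight([p[0],p[1],ZL],speed=.15)
pull((.562,.351),(.560,.10),np.radians(90.9))
v=snap('top','t2'); print(blocks(v)); v=snap('scene','s2'); print(blocks(v))
E
```

```text
in False
dn True
pull False [ 0.25727189 -0.12458087 -3.16267686]
0.02454563748768845 [ 0.56411233 -0.103063    0.10855595] 11.6917
{'red': [((array([471.6, 311.5]), 53.3, 17.8, -0.5), np.int32(82), array([185.5, 219.3]))], 'blue': [((array([643.5, 319.6]), 48.6, 13.8, 6.6), np.int32(56), array([182.9, 171.5]))], 'green': [((array([545.2,  93.2]), 25.0, 10.7, -1.1), np.int32(32), array([246.5, 197.5]))]}
{'red': [((array([478.4, 313.6]), 63.1, 17.8, -7.7), np.int32(133), array([361.8, 204.1])), ((array([481.4, 481.4]), 71.9, 8.3, -16.2), np.int32(70), array([424.1, 219.8]))], 'blue': [((array([648.7, 322.1]), 60.8, 17.1, 4.1), np.int32(151), array([353.5, 259.9]))], 'green': [((array([562. ,  96.2]), 61.6, 17.5, 0.3), np.int32(134), array([273.8, 210.2]))]}
```

View pics/s2.png

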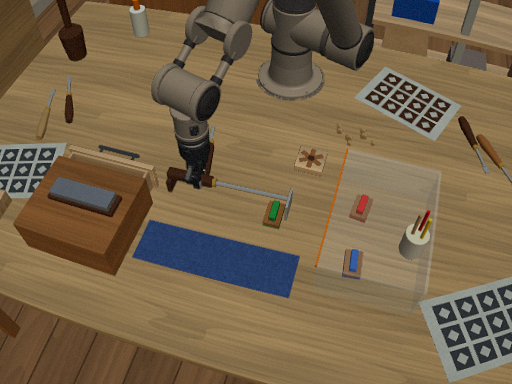

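Green is out at (273,212), and red and blue have not moved. Next are blue and red.

```bash
sed -i 's/ZD=.0645/ZD=.066/' rk.py; python3 - <<'E'
from rk import *
pull((.646,.322),(.615,.165),np.radians(90.9))
v=snap('scene','s3'); print(blocks(v))
pull((.475,.314),(.488,.165),np.radians(101))
v=snap('scene','s4'); print(blocks(v))
E
```

```text
in False
dn False
pull False [ 0.28504076  0.40743839 -2.26536274]
0.02435012890713549 [ 0.6193234  -0.03798809  0.10870373] 16.375
{'red': [((array([478.4, 313.8]), 63.1, 18.0, -7.8), np.int32(135), array([361.8, 204.2])), ((array([481.4, 481.4]), 71.9, 8.3, -16.2), np.int32(69), array([424.2, 219.6]))], 'blue': [((array([629.9, 161.5]), 60.5, 18.0, 1.1), np.int32(150), array([291.8, 237.9]))], 'green': [((array([549.8,  96.2]), 37.2, 17.5, 0.3), np.int32(82), array([275. , 206.5]))]}
in False
dn False
pull False [-0.40283899 -0.34697868 -2.89768019]
0.024346653882617725 [ 0.53321067 -0.03367862  0.10857452] 20.7417
{'red': [((array([500.2, 160.6]), 62.2, 17.3, 10.1), np.int32(128), array([303.6, 197. ])), ((array([481.4, 481.4]), 71.9, 8.3, -16.2), np.int32(70), array([424.2, 219.6]))], 'blue': [((array([629.9, 161.5]), 60.5, 18.0, 1.1), np.int32(149), array([291.8, 237.9]))], 'green': [((array([562. ,  96.2]), 61.6, 17.5, 0.3), np.int32(134), array([273.8, 210.2]))]}
```

View pics/s4.png

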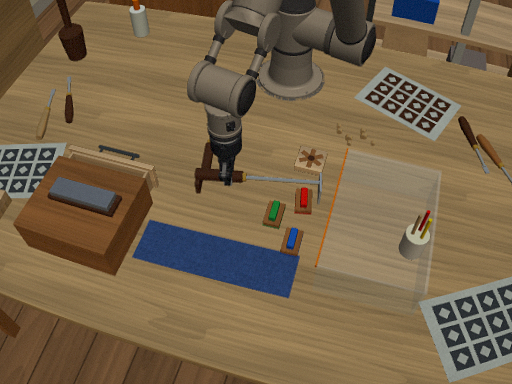

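All three blocks are out: green (273,212), red (304,198) and blue (292,239). The rake goes back on the mat.

```bash
python3 - <<'E'
from rk import *
yaw=np.radians(90.8); d=np.array([np.cos(yaw),np.sin(yaw)]); H=np.array([.7185,-.014])-.075*d
p=r.read_state()['eef_pos']
r.move_straight([*p[:2],.135],speed=.2)
r.move_straight([*H,.135],down(yaw),speed=.25)
r.move_straight([*H,.075],speed=.15)
print(r.move_straight([*H,.060],speed=.03,max_force=8), r.read_state()['eef_pos'])
command_gripper(.03); r.hold(.2); command_gripper(.07)
r.move_straight([*H,.28],speed=.25)
r.move_straight([.70,-.06,.30],speed=.25)
v=snap('wrist','w5'); snap('scene','s5'); t=snap('top','t5'); print(blocks(View('s5')),r.read_state()['time_s'])
C=v.cloud(); z=C[...,2]
cv2.imwrite('pics/c5.png',np.hstack([cv2.resize(v.im,(400,300)),cv2.resize(t.im[90:210,210:430],(400,300))])[:,:,::-1])
E
```

```text
True [ 0.71969663 -0.0890139   0.06246171]
{'red': [((array([500.1, 161. ]), 62.2, 18.0, 10.1), np.int32(130), array([303.6, 197. ])), ((array([481.4, 481.4]), 71.9, 8.3, -16.2), np.int32(70), array([424.2, 219.7]))], 'blue': [((array([630.2, 161.5]), 61.1, 18.0, 1.1), np.int32(151), array([291.8, 237.9]))], 'green': [((array([562. ,  96.2]), 61.6, 17.5, 0.3), np.int32(135), array([273.8, 210.3]))]} 25.4
```

View pics/c5.png

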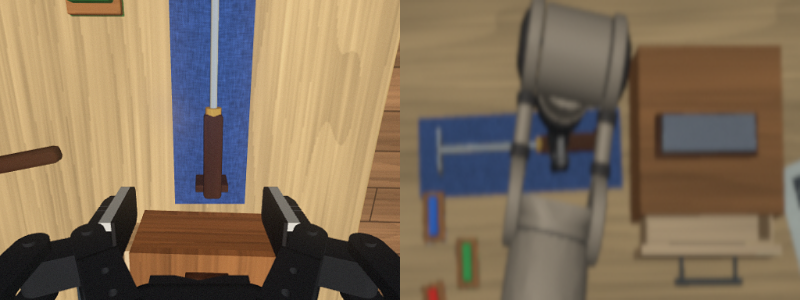

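The rake stands square on the mat. The chest and drawer come next, looking at the handle from close by.

```bash
python3 - <<'E'
from rk import *
r.reach([.56,-.41,.30],down(np.radians(90)))
v=snap('wrist','w6'); C=v.cloud(); z=C[...,2]
for u in (180,220,256,300,340): print(u,[(w,*C[w,u].round(3)) for w in range(100,300,40)])
m=(abs(z-.0775)<.008)&(C[...,0]<.6)&(C[...,1]>-.5)&(C[...,1]<-.25)
for q in blob(v,m,3): print(q.sum(),rect(C[q]),z[q].max())
E
```

```text
180 [(100, np.float64(0.475), np.float64(-0.359), np.float64(0.0)), (140, np.float64(0.472), np.float64(-0.406), np.float64(0.001)), (180, np.float64(0.469), np.float64(-0.456), np.float64(0.001)), (220, np.float64(0.466), np.float64(-0.51), np.float64(0.001)), (260, np.float64(0.462), np.float64(-0.569), np.float64(0.001))]
220 [(100, np.float64(0.522), np.float64(-0.359), np.float64(0.001)), (140, np.float64(0.521), np.float64(-0.406), np.float64(0.002)), (180, np.float64(0.519), np.float64(-0.456), np.float64(0.002)), (220, np.float64(0.518), np.float64(-0.51), np.float64(0.002)), (260, np.float64(0.516), np.float64(-0.569), np.float64(0.001))]
256 [(100, np.float64(0.564), np.float64(-0.353), np.float64(0.098)), (140, np.float64(0.564), np.float64(-0.389), np.float64(0.098)), (180, np.float64(0.564), np.float64(-0.428), np.float64(0.099)), (220, np.float64(0.564), np.float64(-0.469), np.float64(0.098)), (260, np.float64(0.565), np.float64(-0.568), np.float64(0.002))]
300 [(100, np.float64(0.613), np.float64(-0.357), np.float64(0.024)), (140, np.float64(0.614), np.float64(-0.401), np.float64(0.025)), (180, np.float64(0.605), np.float64(-0.425), np.float64(0.108)), (220, np.float64(0.606), np.float64(-0.464), np.float64(0.112)), (260, np.float64(0.624), np.float64(-0.569), np.float64(0.001))]
340 [(100, np.float64(0.636), np.float64(-0.352), np.float64(0.111)), (140, np.float64(0.639), np.float64(-0.387), np.float64(0.111)), (180, np.float64(0.641), np.float64(-0.424), np.float64(0.112)), (220, np.float64(0.644), np.float64(-0.464), np.float64(0.111)), (260, np.float64(0.597), np.float64(-0.405), np.float64(0.293))]
2012 (array([ 531. , -366.6]), 129.9, 39.4, 89.0) 0.08055829787970181
164 (array([ 585.6, -481.9]), 28.5, 1.4, -1.5) 0.08547234121584235
```

View pics/w6.png

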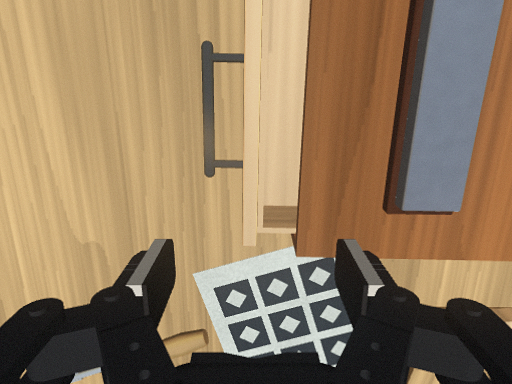

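The bar runs from (207,45) to (209,173), the drawer front is at u≈252, and the drawer stands a few centimetres open. I grip the bar and pull.

```bash
python3 - <<'E'
from rk import *
v=View('w6'); A=v.plane(207,46,.0775);B=v.plane(209,173,.0775)
C1=v.plane(309.5,10,.110);C2=v.plane(296.5,250,.110)
al=np.arctan2(*(A-B)[[1,0]]); a2=np.arctan2(*(C1-C2)[[1,0]]); print(A,B,np.degrees(al),C1,C2,np.degrees(a2))
M=(A+B)[:2]/2; yaw=al
cy=yaw-np.pi/2; ax=np.array([np.cos(cy),np.sin(cy)])  # chest +x
print('front x along axis', C1[:2]@ax, 'handle',M@ax)
command_gripper(.032,60)
r.reach([*M,.16],down(yaw)); r.move_straight([*M,.079],speed=.12,max_force=15)
command_gripper(0.,40); s=r.read_state(); print(s['grip_width'],s['eef_pos'],s['time_s'])
np.save('open.npy',[*M,cy])
E=M-ax*.20
print(r.move_straight([*E,.079],speed=.08,max_force=12),r.read_state()['eef_pos'],r.read_state()['contact_force'])
E
```

```text
[ 0.51868768 -0.30611484  0.0775    ] [ 0.51595548 -0.42645938  0.0775    ] 88.69942769313266 [ 0.60635331 -0.28184153  0.11      ] [ 0.60394153 -0.49638958  0.11      ] 89.35595394716537
front x along axis 0.6125941464569895 handle 0.5255020453603919
0.00939546835439296 [ 0.51713529 -0.36612647  0.08077786] 28.9417
True [ 0.380686   -0.36361969  0.08094503] [5.07838607 1.08337637 2.16548874]
```

The drawer is fully open. I let go of the handle and look at the blocks from above.

```bash
python3 - <<'E'
from rk import *
s=r.read_state(); p=s['eef_pos']; print(s['time_s'])
command_gripper(.032); r.move_straight([*p[:2],.25],speed=.25)
r.reach([.60,.13,.33],down(0.)) if abs(best([.60,.13,.33],0.))<1 else r.reach([.60,.13,.33],down(np.pi))
print(r.read_state()['joint_positions'])
v=snap('wrist','w7'); snap('scene','s7'); print(blocks(v),blocks(View('s7')))
C=v.cloud(); 
for n,l in blocks(v).items():
    for q in l:
        u,w=q[2].astype(int); print(n,u,w,C[w,u].round(4))
E
```

```text
30.55
[ 8.69070814e-02  4.73287328e-01  1.12046362e+00 -3.51455333e-04
  1.54830346e+00 -1.48202391e+00]
{'red': [((array([493.5, 160.1]), 55.1, 17.8, 11.1), np.int32(854), array([282.4,  45.6]))], 'blue': [((array([624.1, 161.2]), 55.3, 17.3, 0.8), np.int32(658), array([281. , 160.9])), ((array([744.1, 112.9]), 61.6, 23.3, -87.7), np.int32(738), array([242.8, 250. ]))], 'green': [((array([556.7,  96.2]), 53.5, 17.7, 0.9), np.int32(726), array([226.3, 104.2]))]} {'red': [((array([500.6, 160.9]), 63.0, 17.3, 10.3), np.int32(129), array([303.6, 197. ])), ((array([481.4, 481.4]), 71.9, 8.3, -16.2), np.int32(71), array([424.1, 219.7]))], 'blue': [((array([629.9, 161.5]), 60.5, 18.0, 1.1), np.int32(150), array([291.8, 237.9]))], 'green': [((array([562. ,  96.5]), 61.6, 18.1, 0.3), np.int32(134), array([273.8, 210.3]))]}
red 282 45 [0.4923 0.1594 0.0367]
blue 281 160 [0.6219 0.1609 0.0381]
blue 242 250 [0.7615 0.1106 0.003 ]
green 226 104 [0.5555 0.0959 0.0375]
```

View pics/w7.png

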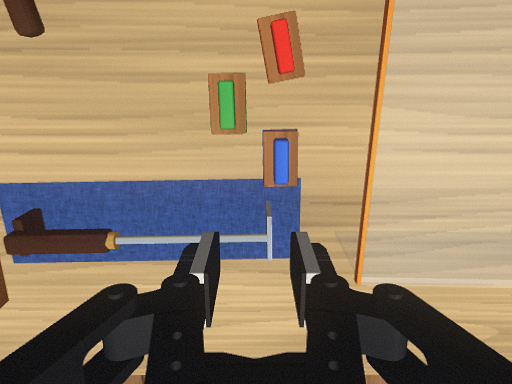

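The ribs are at red (282,46), blue (281,161) and green (226,104), all clear to grasp. I pick green first, checking the drawer's floor height on arrival.

```bash
cat > pk.py <<'E'
from rk import *
cy=np.radians(-1.0)
def pick(x,y,a):
    yaw=np.radians(a); command_gripper(.032,70)
    r.reach([x,y,.15],down(yaw)); r.move_straight([x,y,.075],speed=.15)
    st=r.move_straight([x,y,.0455],speed=.05,max_force=8)
    command_gripper(0.,70); s=r.read_state(); print('grip',s['grip_width'],s['eef_pos'],st)
    h=s['eef_pos'][2]; r.move_straight([x,y,.22],speed=.2); return h
E
python3 - <<'E'
from pk import *
h=pick(.5567,.0962,.7)
r.reach([.50,-.34,.24],down(cy)); s=r.read_state(); print(s['grip_width'],s['joint_positions'],s['time_s'],h)
v=snap('wrist','w8'); C=v.cloud(); z=C[...,2]
m=(z<.06)&(z>.005)&(C[...,0]>.4)&(C[...,0]<.62)&(abs(C[...,1]+.365)<.14)
print(np.percentile(z[m],[5,25,50,75,95]))
q=blob(v,(abs(z-np.median(z[m]))<.006)&m)[0]; print(q.sum(),rect(C[q]),np.percentile(C[q],[1,99],axis=0))
snap('scene','s8')
E
```

```text
grip 0.01624078515101157 [0.55698351 0.09625214 0.04602066] False
0.0158369528512229 [-7.22100796e-01  5.01169061e-01  1.31811908e+00  4.43074565e-04
  1.32265850e+00  8.64718067e-01] 40.9167 0.04602066266232861
[0.02181066 0.02258256 0.02316318 0.02390841 0.05004112]
39735 (array([ 526.3, -366.8]), 229.6, 176.7, 89.0) [[ 0.43978593 -0.48061753  0.02124116]
 [ 0.61352075 -0.25346395  0.02708952]]
```

View pics/w8.png

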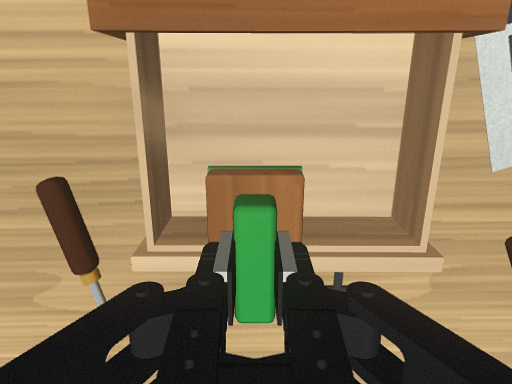

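Green is held square, and the drawer is open and empty with its floor at z=0.023. I place green, then fetch blue and red.

```bash
cat >> pk.py <<'E'
def place(x,y,h):
    r.reach([x,y,.20],down(cy)); r.move_straight([x,y,.085+h-.046],speed=.15)
    s=r.read_state(); print('w',s['grip_width'])
    st=r.move_straight([x,y,.020+h],speed=.03,max_force=6); print('down',st,r.read_state()['eef_pos'])
    command_gripper(.028); r.move_straight([x,y,.22],speed=.2); print(r.read_state()['time_s'])
E
python3 - <<'E'
from pk import *
place(.505,-.367,.046)
v=snap('wrist','w9'); print(blocks(v,.059)); snap('scene','s9'); print(blocks(View('s9')))
E
```

```text
w 0.016059531456530867
down True [ 0.50509934 -0.36687643  0.06806996]
43.9917
{'green': [((array([ 506.8, -366.5]), 55.8, 16.3, -0.5), np.int32(1306), array([255.5, 169.7]))]}
{'red': [((array([500.3, 160.8]), 62.5, 17.1, 10.5), np.int32(127), array([303.6, 197. ])), ((array([481.4, 481.4]), 71.9, 8.3, -16.2), np.int32(70), array([424.1, 219.8]))], 'blue': [((array([629.9, 161.5]), 60.5, 18.0, 1.1), np.int32(150), array([291.8, 237.9]))], 'green': [((array([ 496.4, -374.4]), 63.6, 24.1, 0.0), np.int32(113), array([121.3, 153.5]))]}
```

```bash
python3 - <<'E'
from pk import *
h=pick(.6241,.1612,.8); s=r.read_state(); print(h,s['grip_width'])
place(.505,-.305,h)
v=snap('wrist','w10'); print(blocks(v,.059)); snap('scene','s10'); print(blocks(View('s10')))
E
```

```text
grip 0.015659977873834385 [0.62444402 0.16123068 0.04610995] False
0.04610994921800771 0.016327713703621696
w 0.01606455986548671
down True [ 0.50504908 -0.30490641  0.06808039]
53.3917
{'blue': [((array([ 507.6, -304.4]), 55.7, 16.6, -0.5), np.int32(1339), array([255.3, 168.2]))], 'green': [((array([ 507., -365.]), 56.4, 19.2, -1.0), np.int32(1499), array([328.3, 167.9]))]}
{'red': [((array([500.4, 160.9]), 62.2, 17.3, 10.3), np.int32(128), array([303.6, 197.1])), ((array([481.4, 481.4]), 71.9, 8.3, -16.2), np.int32(70), array([424.2, 219.6]))], 'blue': [((array([ 497. , -312.1]), 65.2, 23.6, -0.6), np.int32(134), array([141.1, 158.1]))], 'green': [((array([ 496.4, -375. ]), 63.6, 22.9, 0.0), np.int32(113), array([121.3, 153.4]))]}
```

```bash
python3 - <<'E'
from pk import *
h=pick(.4935,.1601,11); s=r.read_state(); print(h,s['grip_width'])
place(.505,-.429,h)
r.reach([.47,-.367,.30],down(cy))
v=snap('wrist','w11'); print(blocks(v,.059)); snap('scene','s11'); print(blocks(View('s11')))
cv2.imwrite('pics/c11.png',np.hstack([cv2.resize(v.im,(400,300)),cv2.resize(View('s11').im,(400,300))])[:,:,::-1])
E
```

```text
grip 0.01603570889057408 [0.49380163 0.16021012 0.04599554] False
0.04599554255431057 0.015743578310052554
w 0.015992006764547075
down True [ 0.50502983 -0.4288263   0.06800629]
62.9
{'red': [((array([ 505.1, -427.1]), 54.6, 19.1, -1.0), np.int32(1006), array([313.4, 117.8]))], 'blue': [((array([ 506.7, -305. ]), 53.6, 16.6, -1.0), np.int32(780), array([194. , 116.2]))], 'green': [((array([ 505.7, -366.3]), 53.7, 16.5, -0.6), np.int32(895), array([254.2, 118.2]))]}
{'red': [((array([ 495.3, -437.6]), 64.3, 25.7, -0.8), np.int32(132), array([103. , 148.7])), ((array([481.4, 481.4]), 71.9, 8.3, -16.2), np.int32(70), array([424.2, 219.6]))], 'blue': [((array([ 497., -312.]), 65.0, 23.8, -1.3), np.int32(135), array([141. , 158.1]))], 'green': [((array([ 496.4, -374.4]), 63.6, 24.1, 0.0), np.int32(114), array([121.3, 153.4]))]}
```

View pics/c11.png

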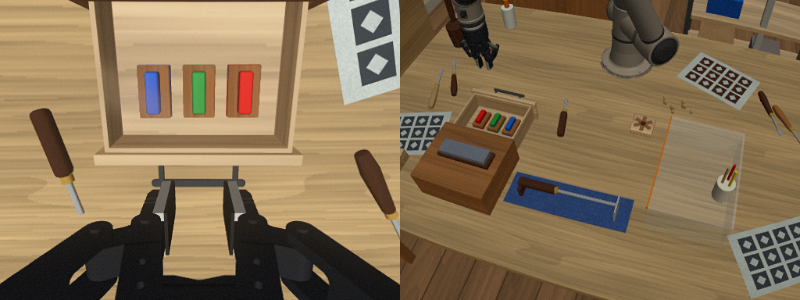

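All three blocks lie side by side in the drawer, and the bench looks right. I grip the bar and ease the drawer shut.

```bash
python3 - <<'E'
from pk import *
yaw=np.radians(88.9); ax=np.array([np.cos(cy),np.sin(cy)]); M=np.array([.3807,-.3636])
command_gripper(.032,40); y=best([*M,.18],yaw)
r.reach([*M,.18],down(y)); r.move_straight([*M,.0808],speed=.12,max_force=15)
command_gripper(0.,40); s=r.read_state(); print(s['grip_width'],s['eef_pos'])
P=s['eef_pos'][:2]; z=s['eef_pos'][2]
print(r.move_straight([*(P+ax*.135),z],speed=.06,max_force=15))
st=r.move_straight([*(P+ax*.19),z],speed=.018,max_force=10); s=r.read_state()
print(st,(s['eef_pos'][:2]-P)@ax,s['contact_force'],s['time_s'])
r.hold(.3); command_gripper(.032); p=r.read_state()['eef_pos']
r.move_straight([*p[:2],.30],speed=.15)
r.reach([.50,-.41,.32],down(y))
v=snap('wrist','w12'); C=v.cloud(); zz=C[...,2]
snap('scene','s12');snap('top','t12')
cv2.imwrite('pics/c12.png',np.hstack([cv2.resize(v.im,(400,300)),cv2.resize(View('s12').im,(400,300))])[:,:,::-1])
E
```

```text
0.009643568517971303 [ 0.38094207 -0.3638793   0.08121257]
False
True 0.17353608359862804 [-0.49397294 -0.18233091  4.6305736 ] 70.7167
```

View pics/c12.png

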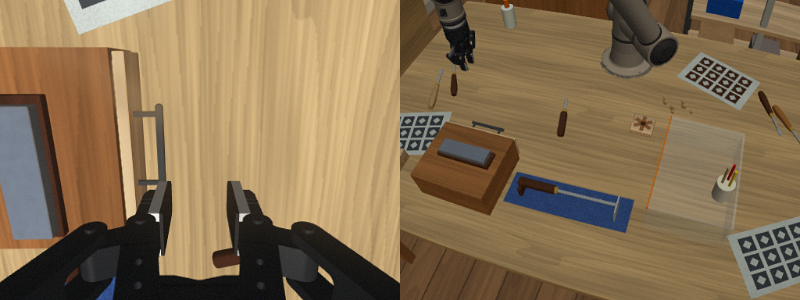

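The drawer looks shut. I make one gentle push on the bar to make sure it is seated, and check that the bystanders have not moved.

```bash
python3 - <<'E'
from pk import *
y=best([.50,-.41,.2],np.radians(88.9))
command_gripper(0.,30); r.reach([.505,-.367,.16],down(y)); r.move_straight([.505,-.367,.082],speed=.15)
st=r.move_straight([.57,-.368,.082],speed=.018,max_force=7); print(st,r.read_state()['eef_pos'],r.read_state()['contact_force'])
r.move_straight([.50,-.367,.082],speed=.05); r.move_straight([.50,-.367,.3],speed=.2)
a=View('scene0').im.astype(int); b=snap('scene','s13').im.astype(int)
for n,(u0,u1,v0,v1) in dict(plaque=(290,335,140,180),gouge=(195,225,120,180),stone=(45,120,175,215),jar=(395,435,205,262),rake=(130,305,220,295)).items():
    print(n,abs(a-b)[v0:v1,u0:u1].mean().round(1))
print(r.read_state()['time_s'])
E
```

```text
True [ 0.53527215 -0.36729646  0.08142312] [-0.50142476  0.00148023  0.99963534]
plaque 2.5
gouge 2.8
stone 3.0
jar 2.5
rake 5.1
79.2917
```

```bash
python3 -c "
from h import *
print(r.finish_job())"
```

```text
the job is handed in; nothing more can be done
None
```

I handed the job in at about 79 s: all three blocks lie side by side in the shut drawer, the rake stands centred along its mat, and camera checks show the plaque, gouge, stone and jar where they were; no verdict was returned.

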